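Slide a cover plate out of its jig and set it up for spraying

TASK

The thin aluminium cover plate lies in the channel of the blue jig, where its long sides cannot be gripped: slide it along the channel until about a third of its length sticks out beyond one end, without tipping it off, take it by that end, lift it clear and lay it flat on the bench. Let go, take it again across its middle, and lay it flat in the orange paint stand with both ends in the saddles. Keep the plate roughly level, do not drop it, and leave the other things on the bench where they are.

Things in the scene. Friction and masses are not known exactly. Their poses are not given: they have to be found in the camera images.
- plate_mid (a point): Centre of the loose plate (half-way up its thickness): a flat bright (almost white) aluminium plate 44 mm wide (its x), 150 mm long (its y), 6 mm thick, rounded corners, a dark screw mark near each end (marks only, no holes), about 0.1 kg. z is up while it lies flat.
- jig: Fixed blue jig, 220 mm long (its y), 90 mm wide (its x), origin on the bench under its centre. A channel 50 mm wide runs along its y, open at both ends (y = +-110 mm); floor 42 mm, side walls 52 mm above the bench (screw heads 54.5). The plate starts flat on the channel floor, lengthwise, wholly inside; it slides freely and can be pushed from behind with the fingertips at either end.
- stand_seat (a point): Where the plate's centre belongs in the orange paint stand: midway between the saddles, 31 mm above the bench. The plate lies there lengthwise along the point's y, either way round, resting on the saddle floors 28 mm above the bench.
- stand: Fixed orange paint stand, origin on the bench under its centre. Two U-shaped saddle blocks, each 48 to 88 mm from the centre along y: floor 28 mm above the bench; side walls to 40 mm, 54 mm apart inside (along x); end walls to 40 mm, 164 mm apart inside. Between the saddles (96 mm) only a foot 50 mm wide and 8 mm high, so fingers have room beside the plate's middle.
- spray_can: Bystander, not to be disturbed: white and blue spray can, 68 mm across, 219 mm tall; origin at the centre of its underside.
- green_bottle: Bystander, not to be disturbed: green paint bottle with a black cap, 36 mm across, 101 mm tall; origin at the centre of its underside.
- clay_block: Bystander, not to be disturbed: grey block of clay, 65 x 97 x 49 mm; origin at the centre of its underside.
- blue_tape: Bystander, not to be disturbed: blue roll of tape lying flat, 100 mm across, 24 mm high; origin at the centre of its underside.
- sanding_block: Bystander, not to be disturbed: tan sanding block, 62 x 96 x 28 mm; origin at the centre of its underside.
- marker: Bystander, not to be disturbed: black felt marker with a blue end, lying, 130 mm long, 15 mm thick; origin at the centre of its underside.

How it is judged (in metres and radians):
On the way, in this order (a step that is already met when the one before it is completed fails the run):
1. the plate is slid along the channel until one end sticks out at least 25 mm, still lying flat on the channel floor ((y of plate_mid in the frame of jig below -0.06 m or y of plate_mid in the frame of jig above 0.06 m) and x of plate_mid in the frame of jig between -0.006 and 0.006 m and z of plate_mid in the frame of jig between 0.041 and 0.049 m and angle between plate_mid's own z axis and vertical below 0.08 rad), for 0.1 s.
2. the plate is held by the fingers and lifted clear, its centre more than 70 mm above the bench (height (world z) of plate_mid above 0.07 m and contact force between plate and the fingers above 0.5 N), for 0.1 s.
3. the plate lies flat on the bench, let go (height (world z) of plate_mid below 0.008 m and angle between plate_mid's own z axis and vertical below 0.06 rad and contact force between plate and the fingers below 0.1 N), for 0.2 s.
At the end, for the whole second after the job is handed in: The plate rests flat in the orange stand with an end in each saddle, let go and still: its centre within 8 mm across, 10 mm along and 3 mm in height of the seat point, its length within 0.1 rad of the stand's, level within 0.05 rad (x of plate_mid in the frame of stand_seat between -0.008 and 0.008 m and y of plate_mid in the frame of stand_seat between -0.01 and 0.01 m and z of plate_mid in the frame of stand_seat between -0.003 and 0.003 m and angle between the y axis of plate_mid and the y axis of stand_seat, either way round below 0.1 rad and angle between plate_mid's own z axis and vertical below 0.05 rad and linear speed of plate below 0.02 m/s and contact force between plate and the fingers below 0.1 N); the robot touches nothing.
It fails at once if the plate is tipped by more than 0.45 rad (for example off the end of the jig) (angle between plate_mid's own z axis and vertical above 0.45 rad).
It fails at once if the plate is dropped (moves faster than 0.6 m/s while no finger touches it, a fall of about 18 mm) (linear speed of plate above 0.6 m/s and contact force between plate and the fingers below 0.05 N).
It fails at once if one of the other things is moved by more than 25 mm (distance of any of spray_can, green_bottle, clay_block, blue_tape, sanding_block, marker from where it was at the start of the episode above 0.025 m).
It also fails if it takes over 64 s, if anything falls off the work surface, if the arm or the gripper's body presses on something with over 40 N, if the wrist force passes 120 N, or if a joint passes its speed limit or range.

ROBOT

A 6-joint arm with a two-finger parallel gripper is mounted at the origin on a cart in front of the work surface, level with it; the furniture and walls round the work are solid. World frame = base frame: x ahead of the robot, y to its left, z up, the work surface at z = 0. Lengths are in mm, angles in rad, forces in N, time in s.
With the tool pointing down it reaches from about 275 to 1000 mm from the base axis. Payload 8.4 kg.
Tool frame: the origin (TCP) lies at the very end of the fingers, on their centre line; the grasp point (between the pads) lies 19 mm behind it; z points along the fingers, y is the direction in which the jaws open and shut (so a half turn about z gives the same grasp; the last joint's range is limited). The gripper opens to 85 mm and grips with 20 to 120 N. Pads are 22 mm wide; open, the fingers measure 114 mm over their backs; the gripper's body (76 mm by 85 mm) begins 54 mm behind the grasp point. The pads swing forward as they close: fully open they stand 13 mm farther back than shut.
Start: joints at [1.099, 0.353, 1.633, -0, 1.155, -0.002], TCP at [282.941, 557.29, 231.281] pointing down, gripper open.
Joint ranges: [-2.63, 2.63], [-0.92, 2.1], [0.06, 2.66], [-1.3, 4.44], [0, 2.69], [-3.02, 3.02]. Speed limits (rad/s): [2.22, 2.22, 2.79, 3.14, 3.14, 3.14].

INTERFACE

Orientations are given as [roll, pitch, yaw] about the fixed x, y, z axes, in that order (R = Rz(yaw) Ry(pitch) Rx(roll)).
In Python, from rig import r gives the robot as it stands.
- The arm moves only by the tool jog_arm, never from a script. Its argument "moves" is a list of rows, each an object with "grip": the gripper command: -1 is fully open, 1 is shut, values between are in proportion; "translation": the shift along the tool's x, y, z in m, a list of three; "twist": the turn, a rotation vector about the tool's x, y, z in rad, a list of three. In form: [{"grip": grip, "translation": [dx, dy, dz], "twist": [ax, ay, az]}, ...]. A call has 1 to 10 rows; each row shifts and turns the commanded pose from where the row before left it, along the tool's axes as they then stand; what a row does not reach is not made up. A row lasts 1/12 s, in which the tool goes at most 41.7 mm and 7.16 degrees, less where a joint would pass 70% of its speed; a pose out of reach is approached as far as the arm can. A call with a gripper value outside its range is refused whole. The fingers move at their own pace and stop on an object; "squeeze" is the grip in N (left out, the last holds). Time passes only in rows, so rows that do not move let the fingers close. It gives the time, the measured TCP pose, the force and the opening at its end, in the units of the state.
- r.sense(): the state, without advancing time (a new reading comes with each control period).
- r.grab_frame(name): name is "side" or "top" or "wrist"; returns (picture, depth): 384x512x3 uint8, red, green, blue; 384x512 float32, mm along the optical axis (not along the pixel's ray), 0 where there is no reading.
- r.calibration(name): a dict with "fx", "fy", "cx", "cy" (pixels), "R" (3x3) and "t" (3): a world point X has camera coordinates R X + t. Camera axes: x right, y down, z forward; pixel columns grow to the right and rows downward; lengths in mm; the calibration is good to about 2 mm. A picture is of the moment at which its call begins: read the wrist's pose just before it. calibration takes no time and is no camera call; for the wrist camera it gives the pose at the moment of the call.
- r.sign_off(): hands the job in, once; it reports no verdict.
The state is a dict: "clock": time; "qpos": joint angles; "qvel": joint speeds; "joint_efforts": joint torques, N m; "eef_pos": TCP position; "tcp_rot": TCP orientation; "contact_force": force on the tool from outside, world axes, zero at the start; "wrist_torque": the same for the moment, N m; "opening": opening from 0.0 (shut) to 1.0 (fully open).
Only numpy, scipy, OpenCV 4.12 (cv2) and the standard library are available. Lean on these libraries where they do the work, as an engineer would, in place of code of your own. Each camera call takes 0.05 s, during which the arm holds its last target.

## Working session

There is one attempt and no reset: what is moved stays moved. The work goes in short steps, Python scripts to look and compute and a tool call to move; the robot and the scene stay as the last step left them, time stands still between calls to the robot, and variables do not carry over. Pictures are saved under pics/ and viewed, and the job is handed in when it is done.

Besides the shell and the picture viewer there is one more tool, called after ">>>" as name(argument=value, ...) on one line, values as JSON. jog_arm: Moves the arm, as the interface text tells. Its arguments: {"type":"object","properties":{"moves":{"type":"array"},"squeeze":{"type":"number"}},"required":["moves"]}

```bash
ls; mkdir -p pics
python3 - <<'E'
from rig import r
import cv2,numpy as np
print(r.sense())
for n in ["side","top","wrist"]:
    c=r.calibration(n); p,d=r.grab_frame(n)
    np.savez(f"pics/{n}0.npz",p=p,d=d,**{k:np.array(v) for k,v in c.items()})
    cv2.imwrite(f"pics/{n}0.png",p[:,:,::-1]); print(n,c['fx'],np.round(c['R'],3).tolist(),np.round(c['t'],1).tolist())
E
```

```text
pics
{'clock': 0.0, 'qpos': array([ 1.09859807e+00,  3.53637811e-01,  1.63414307e+00,  2.35610823e-05,
        1.15521050e+00, -2.42682332e-03]), 'qvel': array([-1.21468211e-04,  1.23965841e-03, -2.47675170e-04, -2.35219422e-05,
       -2.21081988e-03, -1.07327905e-03]), 'joint_efforts': array([ 8.52417506e-04, -6.05226946e+01, -3.42062902e+01, -6.57263786e-05,
        9.52901988e-03,  5.96473160e-05]), 'eef_pos': array([282.71457381, 556.85918731, 230.56432134]), 'tcp_rot': array([-3.14019399e+00, -2.49366210e-05,  2.67181167e+00]), 'contact_force': array([ 0.27118599, -0.37824674, -0.20283267]), 'wrist_torque': array([-0.02052356, -0.02661567,  0.02782388]), 'opening': 1.0027668905779292}
side 354.6807523927982 [[0.999, 0.045, 0.017], [0.036, -0.457, -0.889], [-0.032, 0.889, -0.458]] [-558.6, 55.8, 966.0]
top 386.1995550940343 [[-0.004, -1.0, 0.006], [-0.979, 0.003, -0.204], [0.204, -0.006, -0.979]] [52.6, 574.8, 1134.2]
wrist 328.59634156977137 [[0.453, 0.891, -0.001], [0.854, -0.434, 0.287], [0.256, -0.131, -0.958]] [-623.5, -37.9, 377.8]
```

View pics/top0.png

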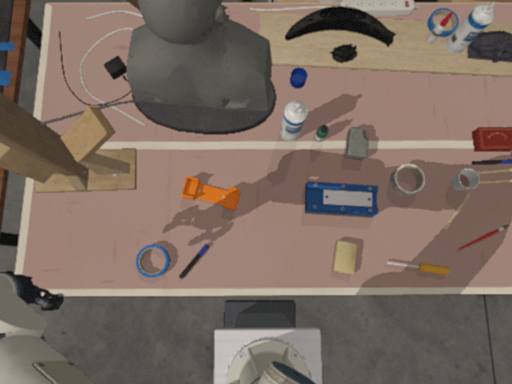

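View pics/side0.png

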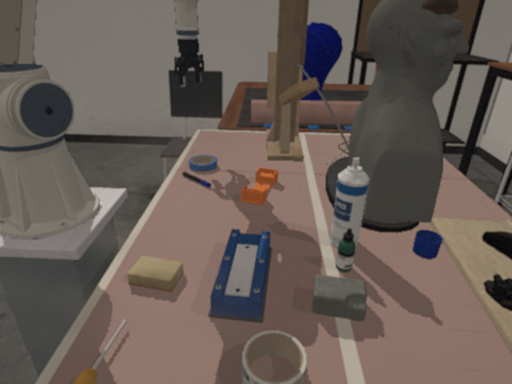

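View pics/wrist0.png

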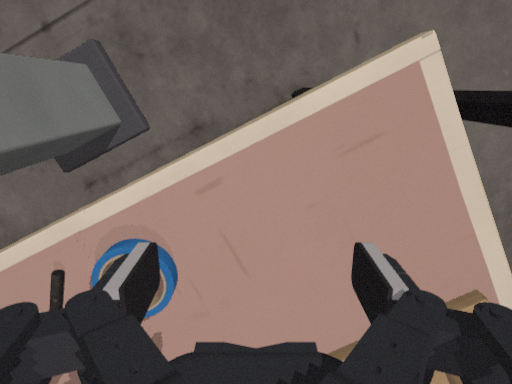

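```bash
cat > h.py <<'E'
import numpy as np,cv2
def cloud(f):
    z=np.load(f); p,d=z['p'],z['d']; h,w=d.shape
    v,u=np.mgrid[:h,:w]
    C=np.stack([(u-z['cx'])/z['fx']*d,(v-z['cy'])/z['fy']*d,d],-1)
    W=(C-z['t'])@z['R']
    W[d<=0]=np.nan
    return p,W
def snap(r,n,name):
    c=r.calibration(n); p,d=r.grab_frame(n)
    np.savez(f"pics/{name}.npz",p=p,d=d,**{k:np.array(v) for k,v in c.items()})
    cv2.imwrite(f"pics/{name}.png",p[:,:,::-1])
def rect(P):
    (c,s,a)=cv2.minAreaRect(P.astype(np.float32)[:,:2]); 
    return np.round(c,1),np.round(s,1),round(a,2)
E
python3 - <<'E'
from h import *
for n in ["top","side"]:
    p,W=cloud(f"pics/{n}0.npz"); q=p.astype(int); R,G,B=q[...,0],q[...,1],q[...,2]
    hsv=cv2.cvtColor(p,cv2.COLOR_RGB2HSV); H,S,V=[hsv[...,i].astype(int) for i in range(3)]
    x,y,z=W[...,0],W[...,1],W[...,2]
    rg=(x>250)&(x<800)&(y>-400)&(y<650)
    flat=rg&(abs(z)<8)&(S<110); print(n,"bench z",np.nanmedian(z[rg]), )
    blue=(H>100)&(H<125)&(S>120)&rg&(z>46)&(z<60)&(y<50)
    org=(H<16)&(S>180)&(V>100)&rg&(z>5)&(z<60)
    for nm,m in (("jig",blue),("orange",org),("org top",org&(z>35))):
        m2=cv2.morphologyEx(m.astype(np.uint8),cv2.MORPH_OPEN,np.ones((2,2)))>0
        print(nm,m2.sum(),rect(W[m2]),np.round(np.percentile(z[m2],[5,50,95]),1))
    c=rect(W[blue])[0]
    pl=(S<60)&(V>140)&(z>38)&(z<58)&(abs(x-c[0])<60)&(abs(y-c[1])<120)
    print("plate",pl.sum(),rect(W[pl]),np.nanmedian(z[pl]))
    # others
    for nm,m in (("tape",(H>95)&(H<125)&(S>110)&rg&(z>12)&(z<30)&(y>250)),("grn",(z>60)&(z<110)&rg&(x>560)&(y>-150)&(y<-20)),("clay",(z>42)&(z<56)&rg&(x>520)&(y<-110)&(y>-280)),("sand",(z>22)&(z<34)&rg&(x<420)&(y<0)&(y>-250)),("can",(z>120)&rg&(x<800)&(x>550)&(y<120)&(y>-150)),("marker",(z>8)&(z<22)&rg&(x<450)&(y>150)&(y<330))):
        print(nm,m.sum(),rect(W[m]) if m.sum()>5 else "")
    s=slice(80,240)
    if n=="top":
        cv2.imwrite("pics/topz.png",cv2.resize(p[160:240,170:390,::-1],None,fx=3.6,fy=3.6,interpolation=cv2.INTER_CUBIC))
    else: cv2.imwrite("pics/sidez.png",cv2.resize(p[160:330,120:380,::-1],None,fx=3,fy=3,interpolation=cv2.INTER_CUBIC))
E
```

```text
top bench z 1.5403786616144142Traceback (most recent call last):
  File "<stdin>", line 12, in <module>
  File "h.py", line 14, in rect
    (c,s,a)=cv2.minAreaRect(P.astype(np.float32)[:,:2]);
            ~~~~~~~~~~~~~~~^^^^^^^^^^^^^^^^^^^^^^^^^^^^
cv2.error: OpenCV(4.12.0) /io/opencv/modules/imgproc/src/convhull.cpp:143: error: (-215:Assertion failed) total >= 0 && (depth == CV_32F || depth == CV_32S) in function 'convexHull'
```

```bash
sed -i 's/(c,s,a)=cv2.minAreaRect(P.astype(np.float32)\[:,:2\])/(c,s,a)=cv2.minAreaRect(np.ascontiguousarray(P[:,:2],dtype=np.float32))/' h.py
cat > m.py <<'E'
from h import *
for n in ["top","side"]:
    p,W=cloud(f"pics/{n}0.npz"); q=p.astype(int); R,G,B=q[...,0],q[...,1],q[...,2]
    hsv=cv2.cvtColor(p,cv2.COLOR_RGB2HSV); H,S,V=[hsv[...,i].astype(int) for i in range(3)]
    x,y,z=W[...,0],W[...,1],W[...,2]
    rg=(x>250)&(x<800)&(y>-400)&(y<650)
    print(n,"bench z",np.nanmedian(z[rg]), )
    blue=(H>100)&(H<125)&(S>120)&rg&(z>46)&(z<60)&(y<50)
    org=(H<16)&(S>180)&(V>100)&rg&(z>5)&(z<60)
    for nm,m in (("jig",blue),("orange",org),("org top",org&(z>35))):
        m2=cv2.morphologyEx(m.astype(np.uint8),cv2.MORPH_OPEN,np.ones((2,2)))>0
        if m2.sum()<5: print(nm,"none"); continue
        print(nm,m2.sum(),rect(W[m2]),np.round(np.percentile(z[m2],[5,50,95]),1))
    if blue.sum():
        c=rect(W[blue])[0]
        pl=(S<60)&(V>140)&(z>38)&(z<58)&(abs(x-c[0])<60)&(abs(y-c[1])<120)
        if pl.sum(): print("plate",pl.sum(),rect(W[pl]),np.nanmedian(z[pl]))
    for nm,m in (("tape",(H>95)&(H<125)&(S>110)&rg&(z>12)&(z<30)&(y>250)),("grn",(z>60)&(z<110)&rg&(x>560)&(y>-150)&(y<-20)),("clay",(z>42)&(z<56)&rg&(x>520)&(y<-110)&(y>-280)),("sand",(z>22)&(z<34)&rg&(x<420)&(y<0)&(y>-250)),("can",(z>120)&rg&(x<800)&(x>550)&(y<120)&(y>-150)),("marker",(z>8)&(z<22)&rg&(x<450)&(y>150)&(y<330))):
        print(nm,m.sum(),rect(W[m]) if m.sum()>5 else "")
    if n=="top":
        print([ (u,v,W[v,u].round(0).tolist()) for u,v in ((342,199),(211,193),(153,262),(343,258),(293,120))])
        cv2.imwrite("pics/topz.png",cv2.resize(p[160:240,170:390,::-1],None,fx=3.6,fy=3.6,interpolation=cv2.INTER_CUBIC))
    else: cv2.imwrite("pics/sidez.png",cv2.resize(p[160:330,120:380,::-1],None,fx=3,fy=3,interpolation=cv2.INTER_CUBIC))
E
python3 m.py
```

```text
top bench z 1.5403786616144142
jig 710 (array([ 540.6, -243.8]), array([230.2,  85.7]), 86.13) [nan nan nan]
orange 867 (array([560.7, 172.1]), array([173.5,  62.1]), 75.85) [nan nan nan]
org top 121 (array([561.8, 172.6]), array([172.9,  62.1]), 75.38) [ 4.6 34.7 42. ]
plate 559 (array([ 544.4, -250.2]), array([144.5,  41.1]), 87.13) 47.53466339942656
tape 205 (array([354.3, 351.7]), array([94.6, 98. ]), 20.1)
grn 118 (array([756.9, -76.7]), array([65.1, 27.8]), 74.75)
clay 1110 (array([ 646.4, -198.3]), array([255.5, 168.8]), 1.41)
sand 417 (array([ 363.6, -231.8]), array([47.3, 94.2]), 81.78)
can 516 (array([771.3, -81.8]), array([65.7, 57.2]), 88.53)
marker 265 (array([330.9, 254.5]), array([153.5, 150.5]), 0.15)
[(342, 199, [539.0, -234.0, 49.0]), (211, 193, [567.0, 176.0, 9.0]), (153, 262, [350.0, 354.0, 2.0]), (343, 258, [360.0, -232.0, 28.0]), (293, 120, [748.0, -73.0, 177.0])]
side bench z -0.28063508346001964
jig 844 (array([ 551. , -239.2]), array([217. ,  82.8]), 84.04) [nan nan nan]
orange 522 (array([566.7, 169.4]), array([178.1,  61.7]), 76.02) [nan nan nan]
org top 41 (array([588.7, 154.6]), array([177.5,  51.7]), 56.32) [29.9 34.6 38. ]
tape 76 (array([361.7, 322.7]), array([89.2, 47.5]), 17.08)
grn 523 (array([ 765.4, -103.4]), array([28.7, 64.4]), 62.56)
clay 1432 (array([ 659.1, -195.2]), array([278.3, 169.8]), 0.13)
sand 522 (array([ 363.4, -228.4]), array([43. , 98.8]), 89.99)
can 1053 (array([771.1, -95.5]), array([50.1, 60.2]), 82.84)
marker 206 (array([353. , 252.6]), array([102.3, 154.8]), 2.08)
```

View pics/topz.png

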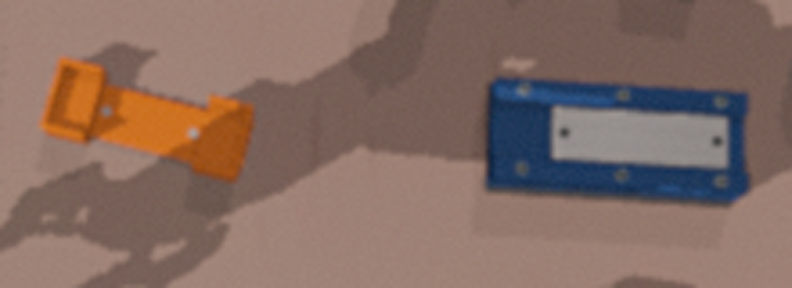

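View pics/sidez.png

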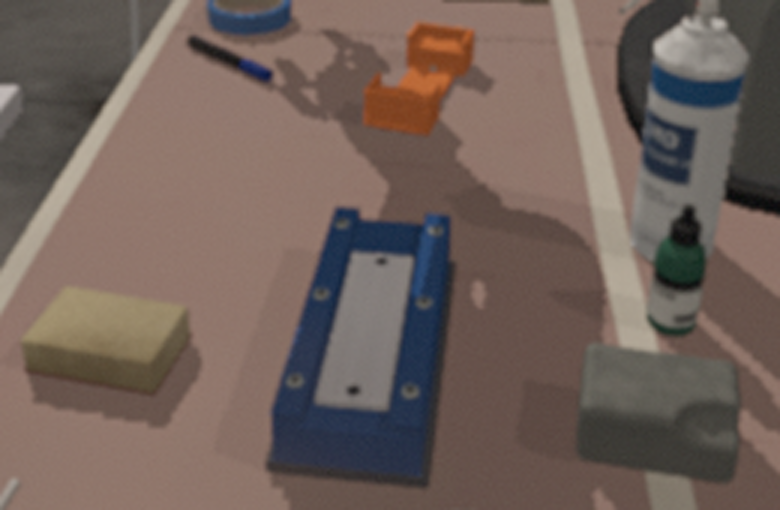

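```bash
cat >> h.py <<'E'
from scipy.spatial.transform import Rotation as Ro
def togo(r,target,yaw=None):
    s=r.sense(); R=Ro.from_euler('xyz',s['tcp_rot'])
    print("t",round(s['clock'],2),"pos",s['eef_pos'].round(1),"rot",s['tcp_rot'].round(4),"open",round(s['opening'],3),"F",s['contact_force'].round(1))
    if yaw is not None: 
        Rt=Ro.from_euler('xyz',[np.pi,0,yaw]); print("twist",(R.inv()*Rt).as_rotvec().round(4)," trans after twist (mm)",(Rt.inv().apply(np.array(target)-s['eef_pos'])).round(1))
    else: print("trans",R.inv().apply(np.array(target)-s['eef_pos']).round(1))
E
python3 - <<'E'
from h import *
from rig import r
c=r.calibration("wrist"); s=r.sense(); R=Ro.from_euler('xyz',s['tcp_rot']).as_matrix()
C=-c['R'].T@c['t']; print("cam in tool",R.T@(C-s['eef_pos']),"cam axis in tool",R.T@c['R'][2], c['cx'],c['cy'])
togo(r,[530,-330,220],1.514)
E
```

```text
cam in tool [  71.93803623   -0.98565508 -141.65532009] cam axis in tool [-2.87445095e-01  3.88438286e-04  9.57797038e-01] 255.29760690138954 186.05184270428379
t 0.15 pos [282.8 557.  230.7] rot [-3.1405  0.      2.6718] open 1.0 F [-0.2 -0.5 -0.2]
twist [-1.0000e-03  6.0000e-04  1.1578e+00]  trans after twist (mm) [-871.5  297.2   10.7]
```

>>> jog_arm(moves=[{"grip":0.2,"translation":[0,0,0],"twist":[0,0,0.116]},{"grip":0.2,"translation":[0,0,0],"twist":[0,0,0.116]},{"grip":0.2,"translation":[0,0,0],"twist":[0,0,0.116]},{"grip":0.2,"translation":[0,0,0],"twist":[0,0,0.116]},{"grip":0.2,"translation":[0,0,0],"twist":[0,0,0.116]},{"grip":0.2,"translation":[0,0,0],"twist":[0,0,0.116]},{"grip":0.2,"translation":[0,0,0],"twist":[0,0,0.116]},{"grip":0.2,"translation":[0,0,0],"twist":[0,0,0.116]},{"grip":0.2,"translation":[0,0,0],"twist":[0,0,0.116]},{"grip":0.2,"translation":[0,0,0],"twist":[0,0,0.114]}])

```text
clock: 0.98
eef_pos: [282.8, 557.1, 231.0]
tcp_rot: [-3.141, 0.001, 1.508]
contact_force: [0.1, -0.4, 0.0]
opening: 0.401
```

>>> jog_arm(moves=[{"grip":0.2,"translation":[-0.036,0.0124,0],"twist":[0,0,0]},{"grip":0.2,"translation":[-0.036,0.0124,0],"twist":[0,0,0]},{"grip":0.2,"translation":[-0.036,0.0124,0],"twist":[0,0,0]},{"grip":0.2,"translation":[-0.036,0.0124,0],"twist":[0,0,0]},{"grip":0.2,"translation":[-0.036,0.0124,0],"twist":[0,0,0]},{"grip":0.2,"translation":[-0.036,0.0124,0],"twist":[0,0,0]},{"grip":0.2,"translation":[-0.036,0.0124,0],"twist":[0,0,0]},{"grip":0.2,"translation":[-0.036,0.0124,0],"twist":[0,0,0]},{"grip":0.2,"translation":[-0.036,0.0124,0],"twist":[0,0,0]},{"grip":0.2,"translation":[-0.036,0.0124,0],"twist":[0,0,0]}])

```text
clock: 1.82
eef_pos: [386.1, 189.1, 231.3]
tcp_rot: [3.141, -0.0, 1.514]
contact_force: [1.0, -0.1, 0.0]
opening: 0.4
```

Run:
```python
from h import *
from rig import r
snap(r,"wrist","wA")
togo(r,[530,-330,220],1.514)
```

```text
t 1.87 pos [387.2 183.8 231.1] rot [3.1411 0.0035 1.513 ] open 0.399 F [ 0.5 -1.9 -0.1]
twist [ 0.0005  0.0035 -0.001 ]  trans after twist (mm) [-504.8  171.8   11.1]
```

View pics/wA.png

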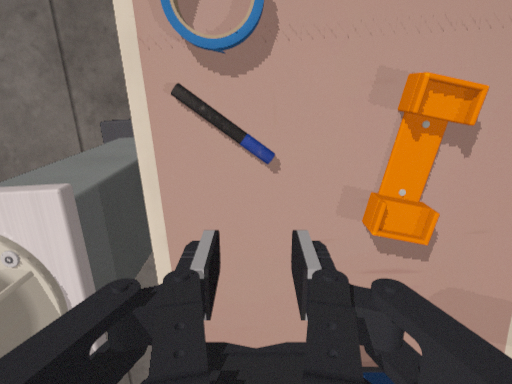

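>>> jog_arm(moves=[{"grip":0.2,"translation":[-0.036,0.0123,0],"twist":[0,0,0]},{"grip":0.2,"translation":[-0.036,0.0123,0],"twist":[0,0,0]},{"grip":0.2,"translation":[-0.036,0.0123,0],"twist":[0,0,0]},{"grip":0.2,"translation":[-0.036,0.0123,0],"twist":[0,0,0]},{"grip":0.2,"translation":[-0.036,0.0123,0],"twist":[0,0,0]},{"grip":0.2,"translation":[-0.036,0.0123,0],"twist":[0,0,0]},{"grip":0.2,"translation":[-0.036,0.0123,0],"twist":[0,0,0]},{"grip":0.2,"translation":[-0.036,0.0123,0],"twist":[0,0,0]},{"grip":0.2,"translation":[-0.036,0.0123,0],"twist":[0,0,0]},{"grip":0.2,"translation":[-0.036,0.0123,0],"twist":[0,0,0]}])

```text
clock: 2.7
eef_pos: [488.5, -177.6, 231.2]
tcp_rot: [-3.141, -0.0, 1.513]
contact_force: [0.9, 0.5, -0.1]
opening: 0.398
```

>>> jog_arm(moves=[{"grip":1,"translation":[-0.036,0.0123,0],"twist":[0,0,0]},{"grip":1,"translation":[-0.036,0.0123,0],"twist":[0,0,0]},{"grip":1,"translation":[-0.036,0.0123,0],"twist":[0,0,0]},{"grip":1,"translation":[-0.036,0.0123,0],"twist":[0,0,0]},{"grip":1,"translation":[0,0,0],"twist":[0,0,0]},{"grip":1,"translation":[0,0,0],"twist":[0,0,0]},{"grip":1,"translation":[0,0,0],"twist":[0,0,0]},{"grip":1,"translation":[0,0,0],"twist":[0,0,0]}])

```text
clock: 3.37
eef_pos: [529.1, -321.1, 231.0]
tcp_rot: [-3.141, -0.001, 1.514]
contact_force: [-0.2, -0.3, -0.4]
opening: 0.002
```

Run:
```python
from h import *
from rig import r
snap(r,"wrist","wB")
togo(r,[530,-330,220],1.514)
```

```text
t 3.42 pos [ 529.2 -321.   231.2] rot [-3.1411e+00 -4.0000e-04  1.5148e+00] open 0.002 F [0.6 0.3 0.3]
twist [-0.0005 -0.0004  0.0008]  trans after twist (mm) [-8.9  1.3 11.2]
```

View pics/wB.png

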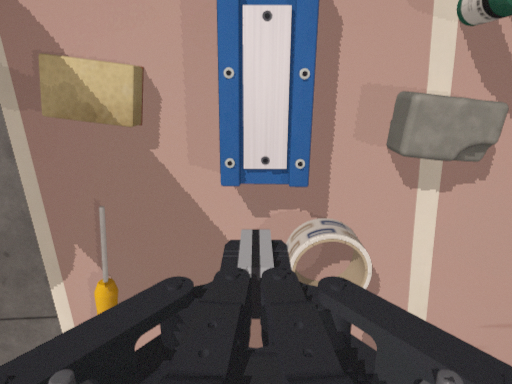

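```bash
cat > m2.py <<'E'
from h import *
import sys
p,W=cloud("pics/wB.npz"); hsv=cv2.cvtColor(p,cv2.COLOR_RGB2HSV).astype(int); H,S,V=[hsv[...,i] for i in range(3)]
x,y,z=W[...,0],W[...,1],W[...,2]
print("bench",np.nanmedian(z[200:240,120:200]))
pts={"jigcornerL":(222,184),"jigcornerR":(308,184),"floor":(265,180),"plate":(267,100),"wallL":(229,120),"wallR":(303,120)}
for k,(u,v) in pts.items(): print(k,W[v,u].round(1))
pl=(S<50)&(V>170)&(z>40)&(z<56)&(abs(x-542)<40)&(y>-340)
print("plate",rect(W[pl]),np.nanmedian(z[pl]))
# edges of plate per row -> line fits
for lab,m,lo,hi in (("plate",pl,20,160),("jig",(H>105)&(H<125)&(S>150)&(z>48)&(y<-120),20,175)):
    L=[];Rr=[]
    for v in range(lo,hi,3):
        us=np.where(m[v])[0]
        if len(us)>8: L.append(W[v,us[0],:2]);Rr.append(W[v,us[-1],:2])
    L=np.array(L);Rr=np.array(Rr)
    for e in (L,Rr):
        f=cv2.fitLine(e.astype(np.float32),cv2.DIST_HUBER,0,.01,.01).ravel(); f=f*np.sign(f[1])
        a=np.arctan2(abs(f[1]),f[0]*np.sign(f[1])); 
        f2=cv2.fitLine(e.astype(np.float32),cv2.DIST_HUBER,0,.01,.01).ravel()
        print(lab,"angle",np.arctan2(*(f2[:2]*np.sign(f2[1]))[::-1]).round(4),"x@y=-300",(f2[2]+(-300-f2[3])*f2[0]/f2[1]).round(1))
cup=(z>40)&(y<-370)&(p.min(2)>120)&(x>535)
print("cup",rect(W[cup]),np.nanpercentile(z[cup],[50,99]))
jy=(H>105)&(H<125)&(S>150)&(z>49)&(z<56); print("jig y min",np.nanpercentile(y[jy],[0,1,3]), "plate y",np.nanpercentile(y[pl],[0,1,99]))
E
python3 m2.py
```

```text
bench -0.4640979889154936
jigcornerL [ 494.6 -341.4   51.2]
jigcornerR [ 582.4 -347.    49.1]
floor [ 538.7 -342.4   41.5]
plate [ 544.4 -261.3   47.7]
wallL [ 506.8 -277.8   50.2]
wallR [ 578.1 -281.9   50.7]
plate (array([ 543.1, -253.3]), array([150.7,  76.2]), 87.38) 47.17671755195411
plate angle 1.5135 x@y=-300 519.7
plate angle 1.5085 x@y=-300 561.8
jig angle 1.5039 x@y=-300 496.6
jig angle 1.5006 x@y=-300 583.7
cup (array([ 612.2, -434.4]), array([55.3, 94.8]), 70.56) [46.37857632 48.06880409]
jig y min [-347.50448707 -343.26761414 -338.98920683] plate y [-329.38351065 -326.86927848 -180.42545958]
```

Run:
```python
from h import *
from rig import r
togo(r,[537.3,-350,45],1.507)
```

```text
t 3.42 pos [ 529.2 -321.   231.2] rot [-3.1411e+00 -4.0000e-04  1.5148e+00] open 0.002 F [0.6 0.3 0.3]
twist [-0.0005 -0.0004  0.0078]  trans after twist (mm) [-28.4  10.  186.2]
```

>>> jog_arm(moves=[{"grip":1,"translation":[-0.0284,0.01,0.03],"twist":[0,0,0.008]},{"grip":1,"translation":[0,0,0.04],"twist":[0,0,0]},{"grip":1,"translation":[0,0,0.04],"twist":[0,0,0]},{"grip":1,"translation":[0,0,0.04],"twist":[0,0,0]},{"grip":1,"translation":[0,0,0.02],"twist":[0,0,0]},{"grip":1,"translation":[0,0,0],"twist":[0,0,0]},{"grip":1,"translation":[0,0,0],"twist":[0,0,0]},{"grip":1,"translation":[0,0,0],"twist":[0,0,0]}])

```text
clock: 4.08
eef_pos: [538.9, -350.7, 63.8]
tcp_rot: [3.139, 0.001, 1.507]
contact_force: [0.7, -0.2, 1.0]
opening: -0.0
```

Run:
```python
from h import *
from rig import r
togo(r,[537.3,-350,45],1.507)
snap(r,"wrist","wC"); snap(r,"side","sC")
p=cv2.imread("pics/sC.png"); cv2.imwrite("pics/sCz.png",cv2.resize(p[200:340,170:320],None,fx=4,fy=4))
```

```text
t 4.08 pos [ 538.9 -350.7   63.8] rot [3.1394e+00 1.2000e-03 1.5065e+00] open -0.0 F [ 0.7 -0.2  1. ]
twist [ 0.0022  0.0012 -0.0005]  trans after twist (mm) [ 0.6 -1.6 18.8]
```

View pics/wC.png

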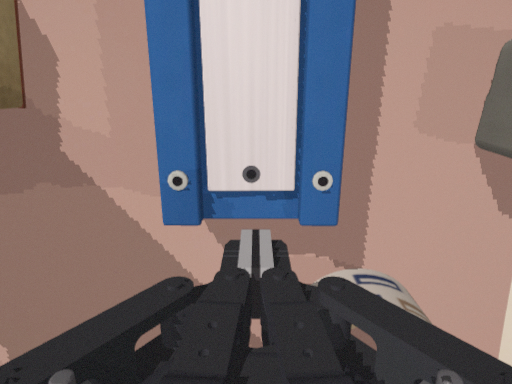

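View pics/sCz.png

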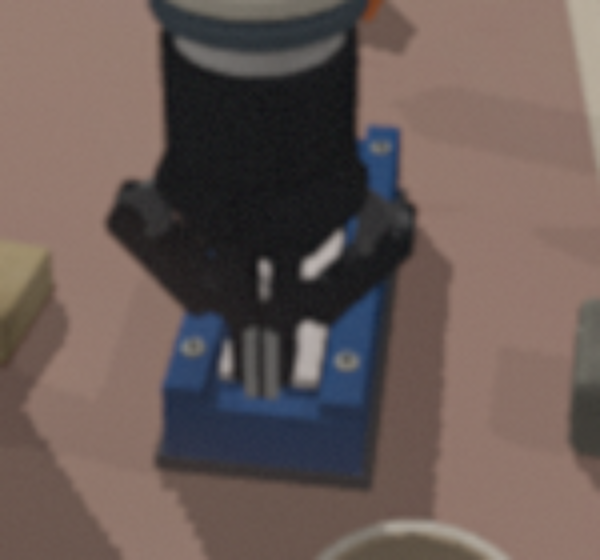

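>>> jog_arm(moves=[{"grip":1,"translation":[0,-0.0022,0.01],"twist":[0.002,0.001,0]},{"grip":1,"translation":[0,0,0.0085],"twist":[0,0,0]},{"grip":1,"translation":[0,0,0],"twist":[0,0,0]},{"grip":1,"translation":[0,0,0],"twist":[0,0,0]},{"grip":1,"translation":[0.008,0,0],"twist":[0,0,0]},{"grip":1,"translation":[0.006,0,0],"twist":[0,0,0]},{"grip":1,"translation":[0,0,0],"twist":[0,0,0]},{"grip":1,"translation":[0,0,0],"twist":[0,0,0]}])

```text
clock: 4.85
eef_pos: [536.4, -335.8, 43.5]
tcp_rot: [-3.139, -0.001, 1.507]
contact_force: [0.1, -0.2, 0.0]
opening: 0.003
```

Run:
```python
from h import *
from rig import r
togo(r,[537.3,-350,45],1.507)
snap(r,"wrist","wD")
p,W=cloud("pics/wD.npz");print([W[v,u].round(1) for u,v in ((251,150),(251,100))])
```

```text
t 4.85 pos [ 536.4 -335.8   43.5] rot [-3.1395e+00 -1.1000e-03  1.5066e+00] open 0.003 F [ 0.1 -0.2  0. ]
twist [-0.0021 -0.0011 -0.0004]  trans after twist (mm) [-14.1   1.8  -1.5]
[array([ 538.3, -289.5,   47.1]), array([ 539.8, -268.9,   47.8])]
```

View pics/wD.png

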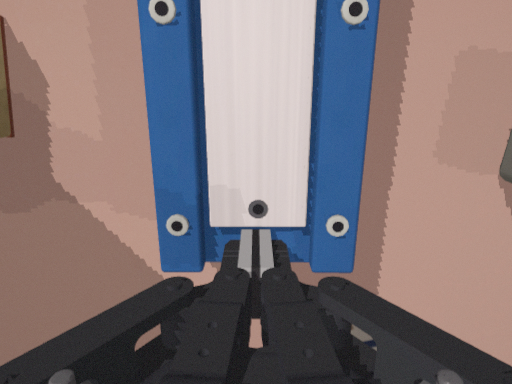

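>>> jog_arm(moves=[{"grip":1,"translation":[0.004,0,-0.001],"twist":[0,0,0]},{"grip":1,"translation":[0.006,0,0],"twist":[0,0,0]},{"grip":1,"translation":[0.008,0,0],"twist":[0,0,0]},{"grip":1,"translation":[0.008,0,0],"twist":[0,0,0]},{"grip":1,"translation":[0.008,0,0],"twist":[0,0,0]},{"grip":1,"translation":[0.008,0,0],"twist":[0,0,0]},{"grip":1,"translation":[0.006,0,0],"twist":[0,0,0]},{"grip":1,"translation":[0.004,0,0],"twist":[0,0,0]},{"grip":1,"translation":[0,0,0],"twist":[0,0,0]}])

```text
clock: 5.65
eef_pos: [539.7, -283.4, 44.4]
tcp_rot: [-3.139, -0.001, 1.507]
contact_force: [-0.4, 0.7, 0.1]
opening: 0.004
```

Run:
```python
from h import *
from rig import r
togo(r,[537.3,-350,45],1.507)
snap(r,"wrist","wE"); snap(r,"side","sE")
p=cv2.imread("pics/sE.png"); cv2.imwrite("pics/z.png",np.hstack([cv2.resize(p[180:320,180:320],(400,400)),cv2.resize(cv2.imread("pics/wE.png"),(400,300)).copy() if 0 else cv2.resize(cv2.imread("pics/wE.png"),(400,400))]))
```

```text
t 5.65 pos [ 539.7 -283.4   44.4] rot [-3.1392e+00 -1.5000e-03  1.5065e+00] open 0.004 F [-0.4  0.7  0.1]
twist [-0.0024 -0.0015 -0.0005]  trans after twist (mm) [-66.6   1.8  -0.6]
```

View pics/z.png

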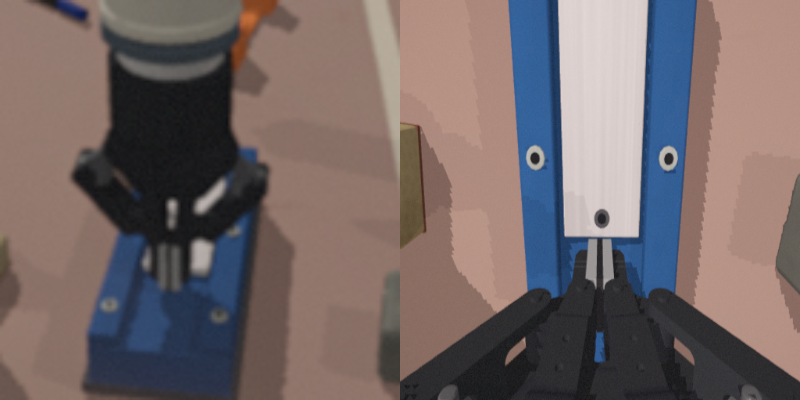

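Run:
```python
from h import *
p,W=cloud("pics/wE.npz")
print([(v,W[v,233].round(1)) for v in range(212,240,3)])
```

```text
[(212, array([ 531.6, -264.6,   47.9])), (215, array([ 531.3, -266.7,   46.3])), (218, array([ 531.3, -267.8,   47.3])), (221, array([ 531.3, -268.7,   48.5])), (224, array([ 531. , -271. ,   46.6])), (227, array([ 530.9, -272.3,   46.9])), (230, array([ 530.1, -276.4,   41.1])), (233, array([ 529.9, -278.5,   40. ])), (236, array([ 530. , -279. ,   42.3])), (239, array([ 529.7, -281.2,   41. ]))]
```

>>> jog_arm(moves=[{"grip":1,"translation":[0.004,0,0],"twist":[0,0,0]},{"grip":1,"translation":[0.007,0,0],"twist":[0,0,0]},{"grip":1,"translation":[0.008,0,0],"twist":[0,0,0]},{"grip":1,"translation":[0.008,0,0],"twist":[0,0,0]},{"grip":1,"translation":[0.007,0,0],"twist":[0,0,0]},{"grip":1,"translation":[0.005,0,0],"twist":[0,0,0]},{"grip":1,"translation":[0.003,0,0],"twist":[0,0,0]},{"grip":1,"translation":[0,0,0],"twist":[0,0,0]},{"grip":1,"translation":[0,0,0],"twist":[0,0,0]}])

```text
clock: 6.5
eef_pos: [542.5, -242.4, 44.5]
tcp_rot: [-3.14, -0.001, 1.506]
contact_force: [-0.4, -0.2, 0.1]
opening: -0.003
```

>>> jog_arm(moves=[{"grip":1,"translation":[-0.012,0,0],"twist":[0,0,0]},{"grip":1,"translation":[-0.015,0,-0.02],"twist":[0,0,0]},{"grip":1,"translation":[0,0,-0.04],"twist":[0,0,0]},{"grip":0.2,"translation":[0,0,-0.04],"twist":[0,0,0]},{"grip":-0.2,"translation":[0.03,0,-0.02],"twist":[0,0,0]},{"grip":-0.4,"translation":[0.038,0,0],"twist":[0,0,0]},{"grip":-0.4,"translation":[0.038,0,0],"twist":[0,0,0]},{"grip":-0.4,"translation":[0.03,0,0],"twist":[0,0,0]},{"grip":-0.4,"translation":[0,0,0],"twist":[0,0,0]},{"grip":-0.4,"translation":[0,0,0],"twist":[0,0,0]}])

```text
clock: 7.33
eef_pos: [550.0, -133.6, 164.9]
tcp_rot: [-3.14, -0.001, 1.508]
contact_force: [0.3, 0.1, 1.1]
opening: 0.698
```

Run:
```python
from h import *
from rig import r
togo(r,[537.3,-350,45],1.507)
snap(r,"wrist","wF"); snap(r,"side","sF")
p=cv2.imread("pics/sF.png"); cv2.imwrite("pics/z2.png",np.hstack([cv2.resize(p[180:320,180:320],(400,400)),cv2.resize(cv2.imread("pics/wF.png"),(400,400))]))
```

```text
t 7.33 pos [ 550.  -133.6  164.9] rot [-3.1400e+00 -7.0000e-04  1.5079e+00] open 0.698 F [0.3 0.1 1.1]
twist [-0.0016 -0.0007  0.0009]  trans after twist (mm) [-216.8    1.1  119.9]
```

View pics/z2.png

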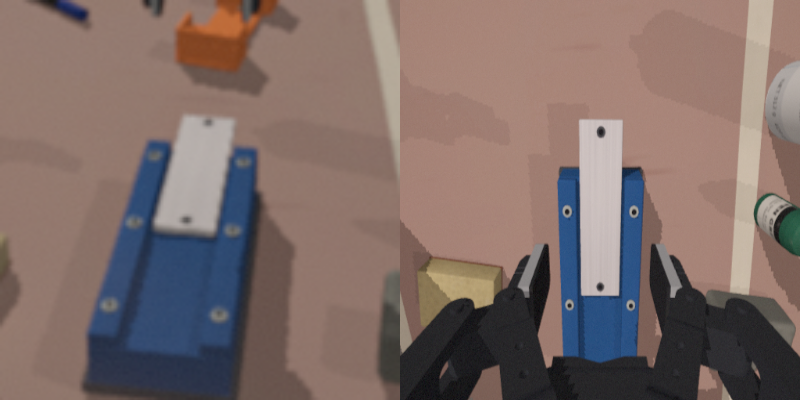

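```bash
cat > mp.py <<'E'
from h import *
def plate(f,zlo=35,zhi=60,box=None):
    p,W=cloud(f); hsv=cv2.cvtColor(p,cv2.COLOR_RGB2HSV).astype(int); S,V=hsv[...,1],hsv[...,2]
    m=((S<50)&(V>170)&(W[...,2]>zlo)&(W[...,2]<zhi)).astype(np.uint8)
    m=cv2.morphologyEx(m,cv2.MORPH_OPEN,np.ones((3,3)))
    n,l,st,_=cv2.connectedComponentsWithStats(m); i=1+np.argmax(st[1:,4]); P=W[l==i]
    print("plate",rect(P),"z",np.nanmedian(P[:,2]).round(1),"px",st[i,:4])
    return p,W
if __name__=="__main__":
    import sys; plate(sys.argv[1],float(sys.argv[2]),float(sys.argv[3]))
E
python3 mp.py pics/wF.npz 40 55
python3 - <<'E'
from h import *
from rig import r
p,W=cloud("pics/wF.npz")
hsv=cv2.cvtColor(p,cv2.COLOR_RGB2HSV).astype(int)
b=(hsv[...,0]>100)&(hsv[...,0]<125)&(hsv[...,1]>150)&(W[...,2]>46)&(W[...,2]<58)
print("jig +y end",np.nanpercentile(W[b][:,1],[97,99,100]))
E
```

```text
plate (array([ 550. , -156.6]), array([149.2,  43.3]), 86.16) z 47.1 px [229 115  56 169]
jig +y end [-130.19298296 -126.58804035 -124.59080105]
```

Run:
```python
from h import *
from rig import r
togo(r,[553.8,-99,38],1.506)
```

```text
t 7.43 pos [ 550.  -135.1  164.7] rot [-3.1399e+00 -5.0000e-04  1.5057e+00] open 0.701 F [-1.   0.2  0.4]
twist [-0.0017 -0.0005 -0.0003]  trans after twist (mm) [ 36.3   1.5 126.7]
```

>>> jog_arm(moves=[{"grip":-0.4,"translation":[0.0363,0.0015,0],"twist":[-0.0017,0,0]},{"grip":-0.4,"translation":[0,0,0.035],"twist":[0,0,0]},{"grip":-0.4,"translation":[0,0,0.035],"twist":[0,0,0]},{"grip":-0.4,"translation":[0,0,0.025],"twist":[0,0,0]},{"grip":-0.4,"translation":[0,0,0.01],"twist":[0,0,0]},{"grip":-0.4,"translation":[0,0,0],"twist":[0,0,0]},{"grip":-0.4,"translation":[0,0,0],"twist":[0,0,0]}])

```text
clock: 8.02
eef_pos: [553.9, -98.8, 59.9]
tcp_rot: [-3.141, -0.001, 1.505]
contact_force: [1.0, 0.3, 0.2]
opening: 0.705
```

```bash
python3 - <<'E'
from h import *
from rig import r
togo(r,[553.8,-99,38],1.506)
snap(r,"wrist","wG")
E
python3 mp.py pics/wG.npz 40 55
```

```text
t 8.02 pos [553.9 -98.8  59.9] rot [-3.1410e+00 -9.0000e-04  1.5045e+00] open 0.705 F [1.  0.3 0.2]
twist [-0.0006 -0.0009 -0.0015]  trans after twist (mm) [-0.2 -0.1 21.9]
plate (array([ 552. , -122.3]), array([81.5, 43.2]), 86.17) z 47.1 px [211 202  86 136]
```

View pics/wG.png

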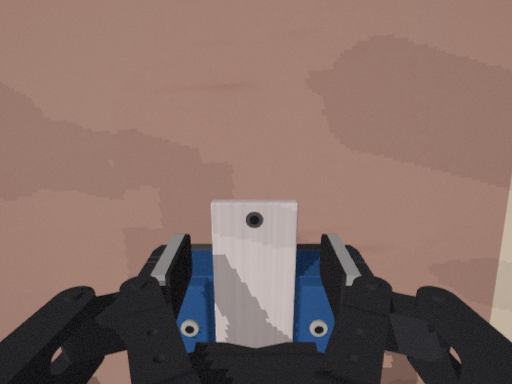

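>>> jog_arm(squeeze=80, moves=[{"grip":-0.4,"translation":[0,0,0.014],"twist":[0,0,0]},{"grip":-0.4,"translation":[0,0,0.008],"twist":[0,0,0]},{"grip":-0.4,"translation":[0,0,0],"twist":[0,0,0]},{"grip":-0.2,"translation":[0,0,0],"twist":[0,0,0]},{"grip":1,"translation":[0,0,0],"twist":[0,0,0]},{"grip":1,"translation":[0,0,0],"twist":[0,0,0]},{"grip":1,"translation":[0,0,0],"twist":[0,0,0]},{"grip":1,"translation":[0,0,0],"twist":[0,0,0]},{"grip":1,"translation":[0,0,0],"twist":[0,0,0]}])

```text
clock: 8.82
eef_pos: [554.1, -97.9, 38.7]
tcp_rot: [3.141, -0.001, 1.506]
contact_force: [-2.3, -0.6, 5.6]
opening: 0.485
```

```bash
python3 - <<'E'
from h import *
from rig import r
togo(r,[553.8,-99,38],1.506)
snap(r,"wrist","wH"); snap(r,"side","sH")
p=cv2.imread("pics/sH.png"); cv2.imwrite("pics/z3.png",np.hstack([cv2.resize(p[130:300,180:350],(400,400)),cv2.resize(cv2.imread("pics/wH.png"),(400,400))]))
E
python3 mp.py pics/wH.npz 40 55
```

```text
t 8.82 pos [554.1 -97.9  38.7] rot [ 3.1408e+00 -7.0000e-04  1.5060e+00] open 0.485 F [-2.3 -0.6  5.6]
twist [ 0.0008 -0.0007 -0.    ]  trans after twist (mm) [-1.2 -0.2  0.7]
plate (array([ 553.5, -112.4]), array([61.7, 42.7]), 85.94) z 46.6 px [207 219  97 119]
```

View pics/z3.png

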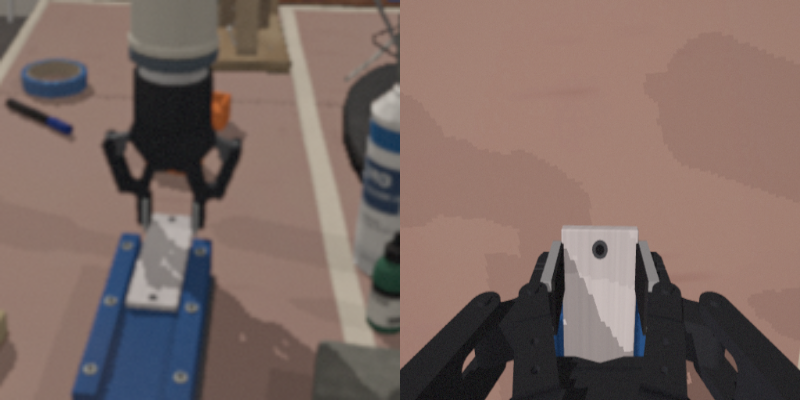

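>>> jog_arm(moves=[{"grip":1,"translation":[0,0,-0.003],"twist":[0,0,0]},{"grip":1,"translation":[0,0,-0.006],"twist":[0,0,0]},{"grip":1,"translation":[0,0,-0.008],"twist":[0,0,0]},{"grip":1,"translation":[0,0,-0.008],"twist":[0,0,0]},{"grip":1,"translation":[0,0,0],"twist":[0,0,0]},{"grip":1,"translation":[0,0,0],"twist":[0,0,0]}])

```text
clock: 9.42
eef_pos: [554.2, -97.8, 63.5]
tcp_rot: [3.14, -0.001, 1.506]
contact_force: [-0.9, -0.4, -0.9]
opening: 0.481
```

```bash
cat > tilt.py <<'E'
from h import *
def tilt(f,zlo,zhi,y0=None):
    p,W=cloud(f); hsv=cv2.cvtColor(p,cv2.COLOR_RGB2HSV).astype(int); S,V=hsv[...,1],hsv[...,2]
    m=((S<60)&(V>120)&(W[...,2]>zlo)&(W[...,2]<zhi)).astype(np.uint8)
    m=cv2.morphologyEx(m,cv2.MORPH_OPEN,np.ones((3,3)))
    n,l,st,_=cv2.connectedComponentsWithStats(m); i=1+np.argmax(st[1:,4]); P=W[l==i]
    A=np.c_[P[:,:2]-P[:,:2].mean(0),np.ones(len(P))]
    c=np.linalg.lstsq(A,P[:,2],rcond=None)[0]; print("plane slope x,y",c.round(3),rect(P),len(P),st[i,:4])
if __name__=="__main__":
    import sys; tilt(sys.argv[1],float(sys.argv[2]),float(sys.argv[3]))
E
python3 - <<'E'
from h import *
from rig import r
togo(r,[553.8,-99,38],1.506)
snap(r,"wrist","wI"); snap(r,"side","sI")
p=cv2.imread("pics/sI.png"); cv2.imwrite("pics/z4.png",np.hstack([cv2.resize(p[130:300,180:350],(400,400)),cv2.resize(cv2.imread("pics/wI.png"),(400,400))]))
E
python3 tilt.py pics/wI.npz 55 90; python3 tilt.py pics/sI.npz 50 90
```

```text
t 9.42 pos [554.2 -97.8  63.5] rot [ 3.1403e+00 -8.0000e-04  1.5058e+00] open 0.481 F [-0.9 -0.4 -0.9]
twist [ 0.0013 -0.0008 -0.0002]  trans after twist (mm) [-1.2 -0.3 25.5]
plane slope x,y [ 1.0000e-03 -3.0000e-03  7.1193e+01] (array([ 553.6, -116.1]), array([69.3, 43.9]), 85.32) 11250 [207 217  99 131]
plane slope x,y [2.8000e-02 1.0000e-03 6.9901e+01] (array([ 546. , -157.8]), array([152.4,  49.8]), 85.72) 765 [234 213  27  39]
```

View pics/z4.png

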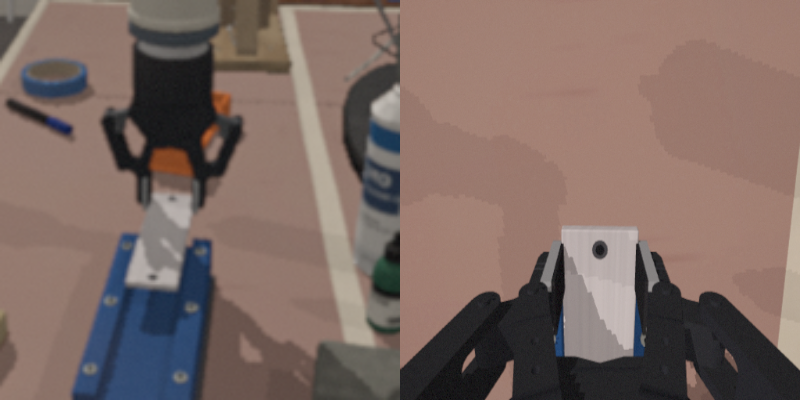

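Run:
```python
from h import *
for f in ("wA","top0","side0"):
    p,W=cloud(f"pics/{f}.npz"); hsv=cv2.cvtColor(p,cv2.COLOR_RGB2HSV).astype(int); H,S,V=[hsv[...,i] for i in range(3)]
    z=W[...,2]
    o=(H<16)&(S>180)&(V>100)&(W[...,1]>20)&(W[...,1]<320)&(W[...,0]>450)
    for nm,m in (("all",o&(z>-5)),("top",o&(z>37)&(z<46)),("foot",o&(z>5)&(z<12)),("floor",o&(z>25)&(z<31))):
        m=cv2.morphologyEx(m.astype(np.uint8),cv2.MORPH_OPEN,np.ones((2,2)))>0
        if m.sum()>5: print(f,nm,m.sum(),rect(W[m]))
# bolts in wA
p,W=cloud("pics/wA.npz"); print(W[124,426],W[192,402])
cv2.imwrite("pics/st.png",cv2.resize(p[60:250,350:500,::-1],None,fx=3.8,fy=3,interpolation=cv2.INTER_CUBIC))
```

```text
wA all 2843 (array([563.6, 174. ]), array([171.4,  63.4]), 75.38)
wA top 143 (array([544.5, 186.5]), array([174.1,  52.4]), 57.24)
wA foot 802 (array([563.5, 173.2]), array([171.5,  63.2]), 75.47)
wA floor 848 (array([563.8, 172.7]), array([164.2,  63.5]), 75.32)
top0 all 948 (array([562.3, 173. ]), array([170.3,  63.5]), 75.1)
top0 top 54 (array([561.8, 172.4]), array([171.9,  62.1]), 75.33)
top0 foot 276 (array([562.1, 172.9]), array([95.2, 46.7]), 75.74)
top0 floor 245 (array([562.6, 172.2]), array([164.9,  55. ]), 75.56)
side0 all 528 (array([566.3, 169.5]), array([178.1,  61.8]), 75.75)
side0 foot 86 (array([565.5, 156.8]), array([153.3,  54.5]), 75.38)
side0 floor 70 (array([566.5, 169.9]), array([175.4,  49.6]), 74.86)
[574.8206201  212.14298992  10.52008153] [554.61979945 135.06163277   9.5545265 ]
```

View pics/st.png

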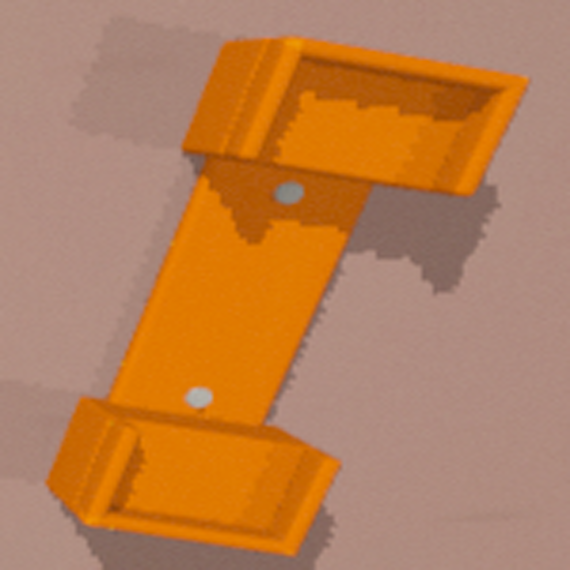

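>>> jog_arm(moves=[{"grip":1,"translation":[0,0,-0.01],"twist":[0,0,0]},{"grip":1,"translation":[0,0,-0.018],"twist":[0,0,0]},{"grip":1,"translation":[0,0,-0.018],"twist":[0,0,0]},{"grip":1,"translation":[0,0,-0.006],"twist":[0,0,0]},{"grip":1,"translation":[0.01,0,0],"twist":[0,0,0.03]},{"grip":1,"translation":[0.015,0,0],"twist":[0,0,0.05]},{"grip":1,"translation":[0.015,0,0],"twist":[0,0,0.05]},{"grip":1,"translation":[0.01,0,0],"twist":[0,0,0.04]},{"grip":1,"translation":[0,0,0],"twist":[0,0,0.02]},{"grip":1,"translation":[0,0,0],"twist":[0,0,0]}])

```text
clock: 10.35
eef_pos: [559.6, -48.0, 114.5]
tcp_rot: [-3.141, -0.001, 1.317]
contact_force: [0.7, 0.5, -1.7]
opening: 0.479
```

```bash
python3 - <<'E'
from h import *
from rig import r
togo(r,[464.9,57,60],1.316)
snap(r,"wrist","wJ")
E
python3 tilt.py pics/wJ.npz 80 150
```

```text
t 10.35 pos [559.6 -48.  114.5] rot [-3.1408e+00 -7.0000e-04  1.3166e+00] open 0.479 F [ 0.7  0.5 -1.7]
twist [-0.0008 -0.0007  0.0006]  trans after twist (mm) [  77.8 -118.1   54.5]
plane slope x,y [-1.0000e-03 -2.0000e-03  1.2217e+02] (array([555.8, -65.6]), array([69.2, 43.8]), 74.4) 11269 [207 217  99 131]
```

>>> jog_arm(moves=[{"grip":1,"translation":[0.006,-0.009,0],"twist":[0,0,0]},{"grip":1,"translation":[0.012,-0.018,0],"twist":[0,0,0]},{"grip":1,"translation":[0.015,-0.023,0],"twist":[0,0,0]},{"grip":1,"translation":[0.015,-0.023,0.01],"twist":[0,0,0]},{"grip":1,"translation":[0.015,-0.023,0.015],"twist":[0,0,0]},{"grip":1,"translation":[0.01,-0.015,0.02],"twist":[0,0,0]},{"grip":1,"translation":[0.005,-0.007,0.02],"twist":[0,0,0]},{"grip":1,"translation":[0,0,0.015],"twist":[0,0,0]},{"grip":1,"translation":[0,0,0.01],"twist":[0,0,0]},{"grip":1,"translation":[0,0,0],"twist":[0,0,0]}])

```text
clock: 11.23
eef_pos: [463.8, 56.8, 23.3]
tcp_rot: [-3.138, 0.0, 1.316]
contact_force: [-0.4, -1.0, -1.0]
opening: 0.481
```

```bash
python3 - <<'E'
from h import *
from rig import r
togo(r,[464.9,57,3],1.316)
snap(r,"wrist","wK");snap(r,"side","sK")
p=cv2.imread("pics/sK.png"); cv2.imwrite("pics/z5.png",np.hstack([cv2.resize(p[130:300,130:300],(400,400)),cv2.resize(cv2.imread("pics/wK.png"),(400,400))]))
E
python3 tilt.py pics/wK.npz 12 60;python3 tilt.py pics/sK.npz 12 60
```

```text
t 11.23 pos [463.8  56.8  23.3] rot [-3.1385e+00  2.0000e-04  1.3162e+00] open 0.481 F [-0.4 -1.  -1. ]
twist [-0.0031  0.0002  0.0002]  trans after twist (mm) [ 0.4  1.  20.3]
plane slope x,y [-4.0000e-03 -3.0000e-03  3.1024e+01] (array([460.1,  39.3]), array([68.6, 44.1]), 74.7) 11270 [207 217  99 131]
plane slope x,y [-6.0000e-03  9.0000e-03  3.1041e+01] (array([448.1,  -1.4]), array([152. ,  46.6]), 74.72) 508 [195 195  35  31]
```

View pics/z5.png

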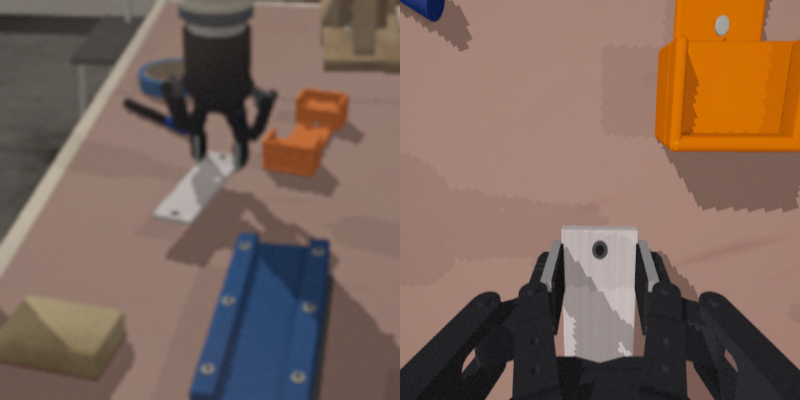

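>>> jog_arm(moves=[{"grip":1,"translation":[0,0,0.008],"twist":[-0.003,0,0]},{"grip":1,"translation":[0,0,0.007],"twist":[0,0,0]},{"grip":1,"translation":[0,0,0.004],"twist":[0,0,0]},{"grip":1,"translation":[0,0,0],"twist":[0,0,0]},{"grip":1,"translation":[0,0,0],"twist":[0,0,0]}])

```text
clock: 11.75
eef_pos: [465.1, 57.0, 5.6]
tcp_rot: [3.14, -0.001, 1.316]
contact_force: [-1.1, -0.2, -1.4]
opening: 0.483
```

Run:
```python
from h import *
from rig import r
togo(r,[464.9,57,3],1.316)
```

```text
t 11.75 pos [465.1  57.    5.6] rot [ 3.1396e+00 -7.0000e-04  1.3157e+00] open 0.483 F [-1.1 -0.2 -1.4]
twist [ 0.002  -0.0007 -0.0003]  trans after twist (mm) [-0.1 -0.2  2.6]
```

>>> jog_arm(moves=[{"grip":1,"translation":[0,0,0.002],"twist":[0,0,0]},{"grip":1,"translation":[0,0,0.001],"twist":[0,0,0]},{"grip":1,"translation":[0,0,0],"twist":[0,0,0]},{"grip":1,"translation":[0,0,0],"twist":[0,0,0]}])

```text
clock: 12.08
eef_pos: [465.3, 57.1, 2.9]
tcp_rot: [3.139, -0.001, 1.316]
contact_force: [0.2, 0.2, -1.8]
opening: 0.484
```

```bash
python3 - <<'E'
from h import *
from rig import r
togo(r,[464.9,57,3],1.316)
snap(r,"wrist","wL")
E
python3 tilt.py pics/wL.npz 3 20
```

```text
t 12.08 pos [465.3  57.1   2.9] rot [ 3.1390e+00 -9.0000e-04  1.3158e+00] open 0.484 F [ 0.2  0.2 -1.8]
twist [ 0.0026 -0.0009 -0.0002]  trans after twist (mm) [-0.2 -0.4 -0.1]
plane slope x,y [ 2.0000e-03 -3.0000e-03  1.0518e+01] (array([461.6,  39.5]), array([69., 44.]), 74.65) 11274 [207 217  99 131]
```

>>> jog_arm(moves=[{"grip":1,"translation":[0,0,0.0015],"twist":[0,0,0]},{"grip":1,"translation":[0,0,0],"twist":[0,0,0]},{"grip":1,"translation":[0,0,0],"twist":[0,0,0]}])

```text
clock: 12.38
eef_pos: [465.2, 57.1, 1.3]
tcp_rot: [3.139, -0.001, 1.316]
contact_force: [0.5, 0.4, -0.5]
opening: 0.485
```

>>> jog_arm(moves=[{"grip":1,"translation":[0,0,0.001],"twist":[0,0,0]},{"grip":1,"translation":[0,0,0],"twist":[0,0,0]},{"grip":1,"translation":[0,0,0],"twist":[0,0,0]}])

```text
clock: 12.63
eef_pos: [465.2, 57.1, 0.2]
tcp_rot: [3.139, -0.001, 1.316]
contact_force: [-0.8, 0.7, -1.2]
opening: 0.486
```

>>> jog_arm(moves=[{"grip":-0.05,"translation":[0,0,0],"twist":[0,0,0]},{"grip":-0.2,"translation":[0,0,0],"twist":[0,0,0]},{"grip":-0.4,"translation":[0,0,0],"twist":[0,0,0]},{"grip":-0.4,"translation":[0,0,0],"twist":[0,0,0]},{"grip":-0.4,"translation":[0,0,0],"twist":[0,0,0]},{"grip":-0.4,"translation":[0,0,0],"twist":[0,0,0]},{"grip":-0.4,"translation":[0,0,-0.02],"twist":[0,0,0]},{"grip":-0.4,"translation":[0,0,-0.04],"twist":[0,0,0]},{"grip":-0.4,"translation":[0,0,-0.04],"twist":[0,0,0]},{"grip":-0.4,"translation":[-0.02,0,-0.03],"twist":[0,0,0]}])

```text
clock: 13.47
eef_pos: [461.3, 39.2, 133.0]
tcp_rot: [3.137, -0.002, 1.317]
contact_force: [1.5, -0.3, 1.1]
opening: 0.695
```

>>> jog_arm(moves=[{"grip":-0.4,"translation":[-0.038,0,0],"twist":[0,0,0]},{"grip":-0.4,"translation":[0,0,0],"twist":[0,0,0]},{"grip":-0.4,"translation":[0,0,0],"twist":[0,0,0]},{"grip":-0.4,"translation":[0,0,0],"twist":[0,0,0]}])

```text
clock: 13.8
eef_pos: [450.2, 0.9, 130.2]
tcp_rot: [3.139, -0.001, 1.315]
contact_force: [0.6, -0.0, 0.2]
opening: 0.699
```

```bash
python3 - <<'E'
from h import *
from rig import r
togo(r,[450,0,3],1.316)
snap(r,"wrist","wM")
E
python3 tilt.py pics/wM.npz 3 20; python3 mp.py pics/wM.npz 3 20
```

```text
t 13.8 pos [450.2   0.9 130.2] rot [ 3.1392e+00 -1.1000e-03  1.3146e+00] open 0.699 F [ 0.6 -0.   0.2]
twist [ 0.0024 -0.0011 -0.0014]  trans after twist (mm) [ -0.9   0.  127.2]
plane slope x,y [ 2.000e-03 -0.000e+00  5.129e+00] (array([450.7,  -0. ]), array([149.4,  43.9]), 74.62) 8783 [228  85  56 173]
plate (array([4.503e+02, 1.000e-01]), array([149.2,  43.2]), 74.55) z 5.1 px [228  85  55 173]
```

View pics/wM.png

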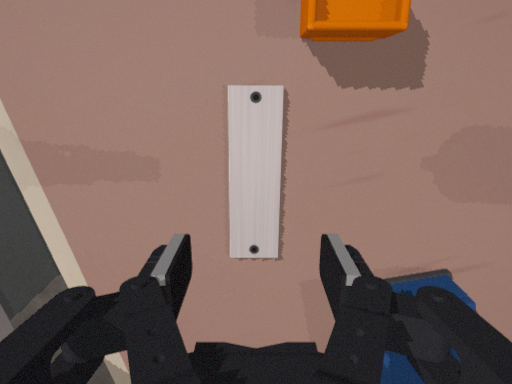

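Run:
```python
from h import *
from rig import r
togo(r,[552,130,190],1.316)
```

```text
t 13.85 pos [450.2   1.3 129.9] rot [ 3.1396e+00 -1.0000e-03  1.3156e+00] open 0.699 F [-0.6 -0.8 -0.2]
twist [ 0.002  -0.001  -0.0004]  trans after twist (mm) [150.2  66.  -60.1]
```

>>> jog_arm(moves=[{"grip":-0.4,"translation":[0.03,0.013,-0.012],"twist":[0,0,0]},{"grip":-0.4,"translation":[0.03,0.013,-0.012],"twist":[0,0,0]},{"grip":-0.4,"translation":[0.03,0.013,-0.012],"twist":[0,0,0]},{"grip":-0.4,"translation":[0.03,0.013,-0.012],"twist":[0,0,0]},{"grip":-0.4,"translation":[0.03,0.013,-0.012],"twist":[0,0,0]},{"grip":-0.4,"translation":[0,0,0],"twist":[0,0,0]},{"grip":-0.4,"translation":[0,0,0],"twist":[0,0,0]},{"grip":-0.4,"translation":[0,0,0],"twist":[0,0,0]}])

```text
clock: 14.52
eef_pos: [549.8, 130.2, 189.3]
tcp_rot: [3.141, 0.0, 1.317]
contact_force: [-0.6, -0.9, 1.0]
opening: 0.696
```

```bash
cat > ms.py <<'E'
from h import *
import sys
p,W=cloud(sys.argv[1]); hsv=cv2.cvtColor(p,cv2.COLOR_RGB2HSV).astype(int); H,S,V=[hsv[...,i] for i in range(3)]
z=W[...,2]
o=(H<18)&(S>170)&(V>70)
for nm,m in (("all",o&(z>-5)),("top",o&(z>36)&(z<46)),("foot",o&(z>4)&(z<11)),("floor",o&(z>24)&(z<31))):
    m=cv2.morphologyEx(m.astype(np.uint8),cv2.MORPH_OPEN,np.ones((3,3)))>0
    if m.sum()>5: print(nm,m.sum(),rect(W[m]),np.median(z[m]).round(1))
E
python3 - <<'E'
from h import *
from rig import r
togo(r,[552,130,190],1.316)
snap(r,"wrist","wN")
E
python3 ms.py pics/wN.npz
```

```text
t 14.52 pos [549.8 130.2 189.3] rot [3.1413e+00 4.0000e-04 1.3175e+00] open 0.696 F [-0.6 -0.9  1. ]
twist [0.0003 0.0004 0.0015]  trans after twist (mm) [ 0.4  2.2 -0.7]
all 12699 (array([563.4, 173.9]), array([175.4,  69.4]), 75.24) 26.5
top 2121 (array([565.4, 173.4]), array([175.4,  65.7]), 75.34) 38.8
foot 5033 (array([565.1, 172.6]), array([96.2, 49.4]), 75.42) 7.1
floor 4863 (array([565.3, 172.8]), array([165. ,  56.4]), 75.29) 27.2
```

View pics/wN.png

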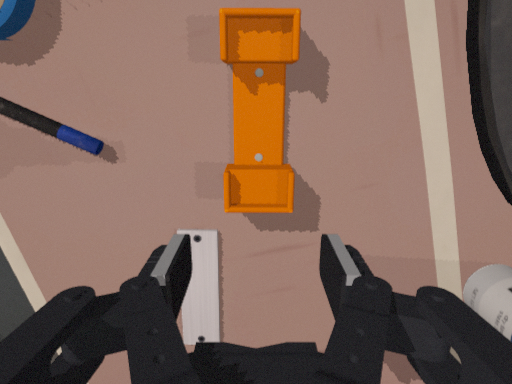

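Run:
```python
from h import *
from rig import r
togo(r,[450.4,0.1,30],1.306)
```

```text
t 14.57 pos [549.5 129.6 189.2] rot [3.1415e+00 5.0000e-04 1.3166e+00] open 0.696 F [ 0.5 -0.2 -1. ]
twist [0.0001 0.0005 0.0106]  trans after twist (mm) [-150.9  -61.7  159.2]
```

>>> jog_arm(moves=[{"grip":-0.4,"translation":[-0.03,-0.0123,0.01],"twist":[0,0,0.0106]},{"grip":-0.4,"translation":[-0.03,-0.0123,0.01],"twist":[0,0,0]},{"grip":-0.4,"translation":[-0.03,-0.0123,0.01],"twist":[0,0,0]},{"grip":-0.4,"translation":[-0.03,-0.0123,0.01],"twist":[0,0,0]},{"grip":-0.4,"translation":[-0.031,-0.0125,0.01],"twist":[0,0,0]},{"grip":-0.4,"translation":[0,0,0.035],"twist":[0,0,0]},{"grip":-0.4,"translation":[0,0,0.035],"twist":[0,0,0]},{"grip":-0.4,"translation":[0,0,0.025],"twist":[0,0,0]},{"grip":-0.4,"translation":[0,0,0.014],"twist":[0,0,0]},{"grip":-0.4,"translation":[0,0,0],"twist":[0,0,0]}])

```text
clock: 15.4
eef_pos: [448.8, -0.6, 28.4]
tcp_rot: [-3.138, 0.001, 1.304]
contact_force: [0.2, 0.1, 0.4]
opening: 0.702
```

>>> jog_arm(moves=[{"grip":-0.4,"translation":[0,0,0],"twist":[0,0,0]},{"grip":-0.4,"translation":[0,0,0],"twist":[0,0,0]}])

```text
clock: 15.57
eef_pos: [452.4, -0.2, 31.9]
tcp_rot: [3.139, -0.001, 1.305]
contact_force: [-0.1, 1.0, -0.2]
opening: 0.704
```

Run:
```python
from h import *
from rig import r
togo(r,[450.4,0.1,0.5],1.306)
snap(r,"wrist","wO")
```

```text
t 15.57 pos [ 4.524e+02 -2.000e-01  3.190e+01] rot [ 3.1389e+00 -1.0000e-03  1.3048e+00] open 0.704 F [-0.1  1.  -0.2]
twist [ 0.0027 -0.001  -0.0012]  trans after twist (mm) [-0.2 -2.  31.4]
```

View pics/wO.png

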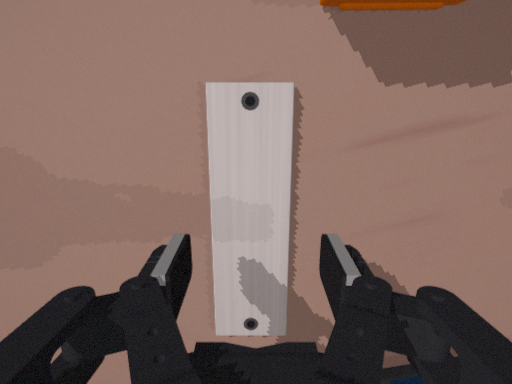

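>>> jog_arm(moves=[{"grip":-0.4,"translation":[0,-0.0015,0.012],"twist":[0.001,0,0]},{"grip":-0.4,"translation":[0,0,0.01],"twist":[0,0,0]},{"grip":-0.4,"translation":[0,0,0.006],"twist":[0,0,0]},{"grip":-0.4,"translation":[0,0,0.001],"twist":[0,0,0]},{"grip":-0.4,"translation":[0,0,0],"twist":[0,0,0]},{"grip":-0.4,"translation":[0,0,0],"twist":[0,0,0]}])

```text
clock: 16.12
eef_pos: [451.2, 0.4, 2.4]
tcp_rot: [3.14, -0.001, 1.305]
contact_force: [0.3, 0.5, 0.3]
opening: 0.7
```

Run:
```python
from h import *
from rig import r
togo(r,[450.4,0.1,0.5],1.306)
```

```text
t 16.12 pos [4.512e+02 4.000e-01 2.400e+00] rot [ 3.1400e+00 -9.0000e-04  1.3053e+00] open 0.7 F [0.3 0.5 0.3]
twist [ 0.0016 -0.0009 -0.0007]  trans after twist (mm) [-0.5 -0.7  1.9]
```

>>> jog_arm(squeeze=60, moves=[{"grip":-0.4,"translation":[0,-0.0005,0.0017],"twist":[0,0,0]},{"grip":-0.4,"translation":[0,0,0],"twist":[0,0,0]},{"grip":-0.15,"translation":[0,0,0],"twist":[0,0,0]},{"grip":1,"translation":[0,0,0],"twist":[0,0,0]},{"grip":1,"translation":[0,0,0],"twist":[0,0,0]},{"grip":1,"translation":[0,0,0],"twist":[0,0,0]},{"grip":1,"translation":[0,0,0],"twist":[0,0,0]},{"grip":1,"translation":[0,0,0],"twist":[0,0,0]}])

```text
clock: 16.78
eef_pos: [450.6, 0.5, 1.2]
tcp_rot: [3.14, -0.001, 1.305]
contact_force: [-2.8, 1.0, 10.8]
opening: 0.486
```

>>> jog_arm(moves=[{"grip":1,"translation":[0,0,-0.004],"twist":[0,0,0]},{"grip":1,"translation":[0,0,-0.008],"twist":[0,0,0]},{"grip":1,"translation":[0,0,-0.008],"twist":[0,0,0]},{"grip":1,"translation":[0,0,0],"twist":[0,0,0]},{"grip":1,"translation":[0,0,0],"twist":[0,0,0]},{"grip":1,"translation":[0,0,0],"twist":[0,0,0]}])

```text
clock: 17.28
eef_pos: [450.6, 0.5, 20.7]
tcp_rot: [3.14, -0.001, 1.305]
contact_force: [-0.4, 0.4, -1.3]
opening: 0.484
```

```bash
python3 - <<'E'
from h import *
from rig import r
togo(r,[450.4,0.1,0.5],1.306)
snap(r,"wrist","wP");snap(r,"side","sP")
p=cv2.imread("pics/sP.png"); cv2.imwrite("pics/z6.png",np.hstack([cv2.resize(p[130:300,130:300],(400,400)),cv2.resize(cv2.imread("pics/wP.png"),(400,400))]))
E
python3 tilt.py pics/wP.npz 12 60;python3 tilt.py pics/sP.npz 12 60
```

```text
t 17.28 pos [450.6   0.5  20.7] rot [ 3.1397e+00 -1.0000e-03  1.3052e+00] open 0.484 F [-0.4  0.4 -1.3]
twist [ 0.0019 -0.001  -0.0008]  trans after twist (mm) [-0.5 -0.1 20.2]
plane slope x,y [ 1.0000e-03 -0.0000e+00  2.4488e+01] (array([453.8,   9.1]), array([130.2,  44.2]), 74.48) 24629 [202  82 108 265]
plane slope x,y [ 1.7000e-02 -0.0000e+00  2.3678e+01] (array([449.2,  -7.4]), array([140.3,  45.3]), 74.41) 355 [196 199  25  28]
```

View pics/z6.png

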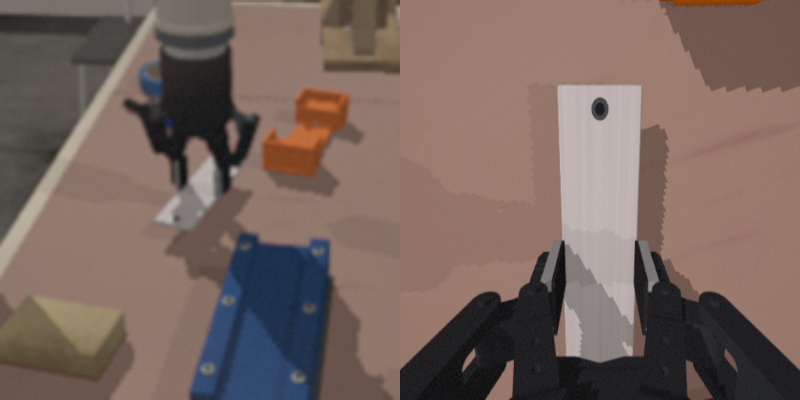

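>>> jog_arm(moves=[{"grip":1,"translation":[0,0,-0.012],"twist":[0,0,-0.005]},{"grip":1,"translation":[0,0,-0.02],"twist":[0,0,-0.005]},{"grip":1,"translation":[0,0,-0.02],"twist":[0,0,-0.005]},{"grip":1,"translation":[0,0,-0.012],"twist":[0,0,0]},{"grip":1,"translation":[0,0,0],"twist":[0,0,0]}])

```text
clock: 17.8
eef_pos: [451.8, 0.5, 86.3]
tcp_rot: [3.137, -0.002, 1.32]
contact_force: [0.6, -0.2, -1.4]
opening: 0.481
```

Run:
```python
from h import *
from rig import r
togo(r,[565.4,173.3,80])
```

```text
t 17.8 pos [451.8   0.5  86.3] rot [ 3.1369e+00 -1.7000e-03  1.3202e+00] open 0.481 F [ 0.6 -0.2 -1.4]
trans [195.6  67.2   7. ]
```

>>> jog_arm(moves=[{"grip":1,"translation":[0.01,0.0034,0],"twist":[0,0,0]},{"grip":1,"translation":[0.018,0.0062,0],"twist":[0,0,0]},{"grip":1,"translation":[0.026,0.009,0],"twist":[0,0,0]},{"grip":1,"translation":[0.028,0.0096,0],"twist":[0,0,0]},{"grip":1,"translation":[0.028,0.0096,0],"twist":[0,0,0]},{"grip":1,"translation":[0.028,0.0096,0],"twist":[0,0,0]},{"grip":1,"translation":[0.026,0.009,0],"twist":[0,0,0]},{"grip":1,"translation":[0.02,0.007,0],"twist":[0,0,0]},{"grip":1,"translation":[0.0116,0.0038,0],"twist":[0,0,0]},{"grip":1,"translation":[0,0,0],"twist":[0,0,0]}])

```text
clock: 18.63
eef_pos: [564.8, 175.6, 83.4]
tcp_rot: [3.14, -0.001, 1.322]
contact_force: [-0.5, -0.2, -1.3]
opening: 0.482
```

>>> jog_arm(moves=[{"grip":1,"translation":[0,0,0],"twist":[0,0,0]},{"grip":1,"translation":[0,0,0],"twist":[0,0,0]}])

```text
clock: 18.8
eef_pos: [562.7, 172.6, 83.8]
tcp_rot: [-3.141, 0.0, 1.32]
contact_force: [-0.4, 0.1, -1.8]
opening: 0.482
```

```bash
python3 - <<'E'
from h import *
from rig import r
togo(r,[565.4,173.3,60],1.32)
snap(r,"wrist","wQ");snap(r,"side","sQ")
p=cv2.imread("pics/sQ.png"); cv2.imwrite("pics/z7.png",np.hstack([cv2.resize(p[130:260,190:320],(400,400)),cv2.resize(cv2.imread("pics/wQ.png"),(400,400))]))
E
python3 tilt.py pics/wQ.npz 65 120;python3 tilt.py pics/sQ.npz 65 120; python3 ms.py pics/wQ.npz
```

```text
t 18.8 pos [562.7 172.6  83.8] rot [-3.1412e+00  5.0000e-04  1.3201e+00] open 0.482 F [-0.4  0.1 -1.8]
twist [-0.0004  0.0005  0.0001]  trans after twist (mm) [ 1.4  2.4 23.8]
plane slope x,y [-2.0000e-03 -1.0000e-03  8.7536e+01] (array([565.9, 181.1]), array([130.2,  44.1]), 75.5) 24612 [202  82 108 265]
plane slope x,y [ 1.0000e-03 -7.1000e-02  9.2709e+01] (array([-508.1, 2999.7]), array([ 124. , 1644.2]), 88.89) 887 [ 85  48 161   9]
all 3847 (array([560.2, 166.7]), array([198.1,  72.2]), 75.36) 38.2
top 2378 (array([565.3, 174. ]), array([174.4,  65.8]), 75.25) 38.9
floor 1328 (array([585.2, 249. ]), array([ 7.2, 54.5]), 75.61) 27.2
```

View pics/z7.png

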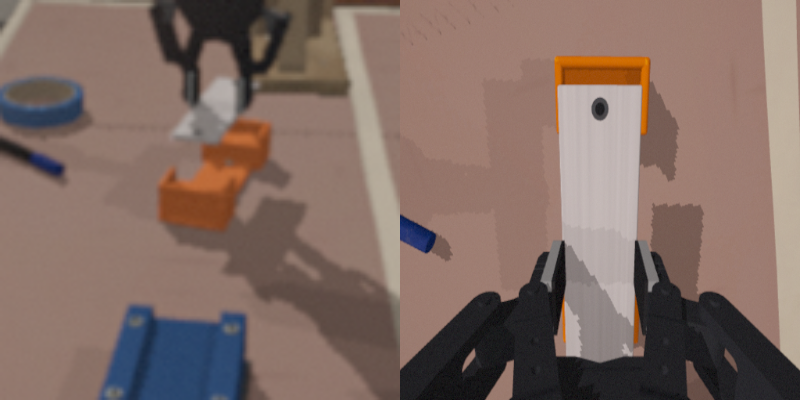

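>>> jog_arm(moves=[{"grip":1,"translation":[0.002,0.0017,0.008],"twist":[0,0,0]},{"grip":1,"translation":[0,0,0.012],"twist":[0,0,0]},{"grip":1,"translation":[0,0,0.012],"twist":[0,0,0]},{"grip":1,"translation":[0,0,0.004],"twist":[0,0,0]},{"grip":1,"translation":[0,0,0],"twist":[0,0,0]},{"grip":1,"translation":[0,0,0],"twist":[0,0,0]},{"grip":1,"translation":[0,0,0],"twist":[0,0,0]}])

```text
clock: 19.48
eef_pos: [566.4, 174.9, 48.9]
tcp_rot: [3.14, -0.001, 1.32]
contact_force: [0.3, -0.1, -1.6]
opening: 0.479
```

```bash
python3 - <<'E'
from h import *
from rig import r
togo(r,[565.4,173.3,30],1.32)
snap(r,"wrist","wR")
E
python3 tilt.py pics/wR.npz 45 60; python3 ms.py pics/wR.npz
```

```text
t 19.48 pos [566.4 174.9  48.9] rot [ 3.1400e+00 -1.0000e-03  1.3202e+00] open 0.479 F [ 0.3 -0.1 -1.6]
twist [ 0.0016 -0.001   0.0002]  trans after twist (mm) [-1.8 -0.6 18.9]
plane slope x,y [ 0.  -0.  52.6] (array([569.5, 183.5]), array([130.2,  44.1]), 75.36) 24612 [202  82 108 265]
all 7066 (array([563.4, 182.4]), array([166. ,  74.3]), 75.68) 38.1
top 4434 (array([568.4, 185. ]), array([151.4,  65.7]), 75.54) 38.7
floor 1890 (array([567.9, 176.3]), array([156.4,  59.6]), 75.59) 27.2
```

View pics/wR.png

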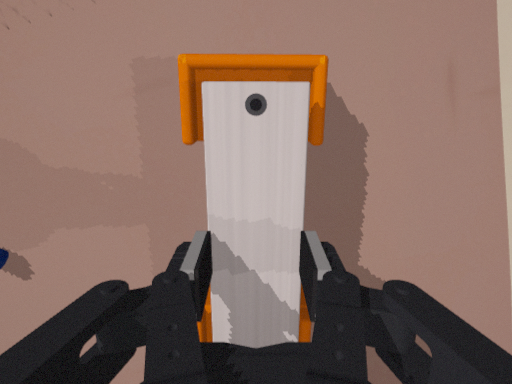

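>>> jog_arm(moves=[{"grip":1,"translation":[-0.001,-0.0013,0.004],"twist":[0,0,0]},{"grip":1,"translation":[0,0,0.006],"twist":[0,0,0]},{"grip":1,"translation":[0,0,0.005],"twist":[0,0,0]},{"grip":1,"translation":[0,0,0.002],"twist":[0,0,0]},{"grip":1,"translation":[0,0,0],"twist":[0,0,0]},{"grip":1,"translation":[0,0,0],"twist":[0,0,0]}])

```text
clock: 20.03
eef_pos: [564.6, 174.2, 31.6]
tcp_rot: [3.14, -0.001, 1.32]
contact_force: [-0.1, -0.3, -1.2]
opening: 0.481
```

```bash
python3 - <<'E'
from h import *
from rig import r
togo(r,[565.4,173.3,30],1.32)
snap(r,"wrist","wS")
E
python3 tilt.py pics/wS.npz 25 45
```

```text
t 20.03 pos [564.6 174.2  31.6] rot [ 3.1405e+00 -6.0000e-04  1.3203e+00] open 0.481 F [-0.1 -0.3 -1.2]
twist [ 0.0011 -0.0006  0.0003]  trans after twist (mm) [-0.7  1.   1.6]
plane slope x,y [ 0.    -0.    35.261] (array([567.8, 183.1]), array([130.3,  44.1]), 75.35) 24650 [202  81 108 267]
```

>>> jog_arm(moves=[{"grip":1,"translation":[0,0,0.0012],"twist":[0,0,0]},{"grip":1,"translation":[0,0,0.0005],"twist":[0,0,0]},{"grip":1,"translation":[0,0,0],"twist":[0,0,0]},{"grip":1,"translation":[0,0,0],"twist":[0,0,0]}])

```text
clock: 20.42
eef_pos: [564.8, 174.2, 30.2]
tcp_rot: [3.14, -0.001, 1.32]
contact_force: [-0.5, 0.9, -1.9]
opening: 0.478
```

>>> jog_arm(moves=[{"grip":-0.05,"translation":[0,0,0],"twist":[0,0,0]},{"grip":-0.2,"translation":[0,0,0],"twist":[0,0,0]},{"grip":-0.4,"translation":[0,0,0],"twist":[0,0,0]},{"grip":-0.4,"translation":[0,0,0],"twist":[0,0,0]},{"grip":-0.4,"translation":[0,0,0],"twist":[0,0,0]},{"grip":-0.4,"translation":[0,0,-0.01],"twist":[0,0,0]},{"grip":-0.4,"translation":[0,0,-0.03],"twist":[0,0,0]},{"grip":-0.4,"translation":[0,0,-0.04],"twist":[0,0,0]},{"grip":-0.4,"translation":[0,0,-0.04],"twist":[0,0,0]},{"grip":-0.4,"translation":[0,0,-0.03],"twist":[0,0,0]}])

```text
clock: 21.25
eef_pos: [565.1, 174.4, 184.0]
tcp_rot: [3.138, -0.002, 1.32]
contact_force: [-0.0, 0.6, -0.1]
opening: 0.701
```

>>> jog_arm(moves=[{"grip":-0.4,"translation":[-0.02,0,0],"twist":[0,0,0]},{"grip":-0.4,"translation":[-0.02,0,0],"twist":[0,0,0]},{"grip":-0.4,"translation":[0,0,0],"twist":[0,0,0]},{"grip":-0.4,"translation":[0,0,0],"twist":[0,0,0]},{"grip":-0.4,"translation":[0,0,0],"twist":[0,0,0]},{"grip":-0.4,"translation":[0,0,0],"twist":[0,0,0]}])

```text
clock: 21.75
eef_pos: [554.7, 136.0, 180.1]
tcp_rot: [3.14, -0.001, 1.32]
contact_force: [0.6, 0.4, -0.7]
opening: 0.703
```

```bash
python3 - <<'E'
from h import *
from rig import r
togo(r,[565.4,173.3,30],1.32)
snap(r,"wrist","wT");snap(r,"side","sT");snap(r,"top","tT")
p=cv2.imread("pics/sT.png"); cv2.imwrite("pics/z8.png",np.hstack([cv2.resize(p[130:260,190:320],(400,400)),cv2.resize(cv2.imread("pics/wT.png"),(400,400))]))
E
python3 tilt.py pics/wT.npz 28 45;python3 mp.py pics/wT.npz 28 45; python3 ms.py pics/wT.npz
```

```text
t 21.75 pos [554.7 136.  180.1] rot [ 3.1401e+00 -1.2000e-03  1.3204e+00] open 0.703 F [ 0.6  0.4 -0.7]
twist [ 0.0015 -0.0012  0.0004]  trans after twist (mm) [ 38.8   1.1 150.1]
plane slope x,y [ 0.     0.    33.157] (array([565.8, 173.9]), array([149.5,  43.5]), 75.52) 8519 [229  34  54 174]
plate (array([565.7, 174. ]), array([149.5,  43.2]), 75.56) z 33.2 px [229  34  53 174]
all 4179 (array([565.1, 177.6]), array([182.4,  69.5]), 76.01) 36.7
top 2132 (array([565.4, 173.8]), array([174.8,  65.7]), 75.32) 38.8
floor 1512 (array([565.2, 172.5]), array([165.5,  55.1]), 75.03) 27.2
```

View pics/z8.png

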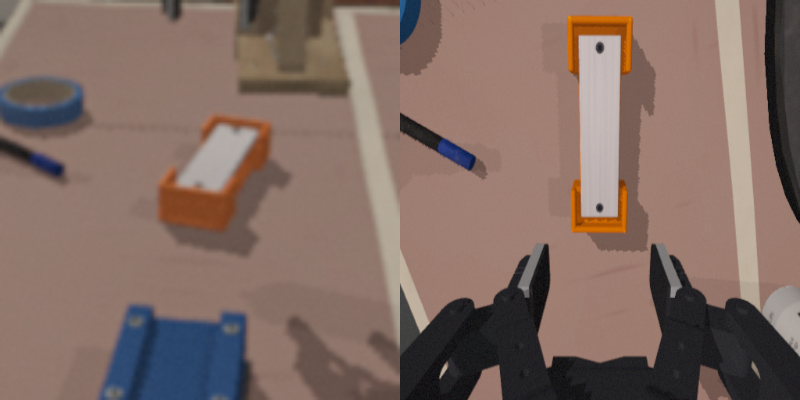

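View pics/tT.png

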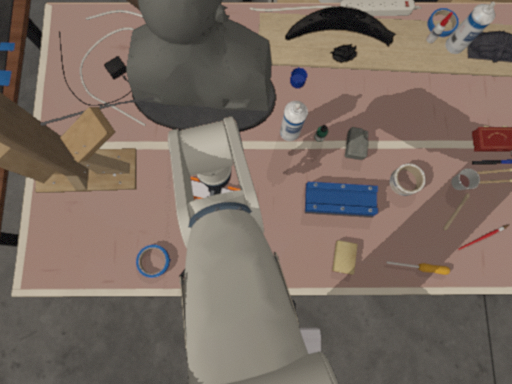

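The plate is flat in both saddles (top 33.2 mm by the camera, which reads about 0.8 mm low), within 1 mm of the measured stand centre, and the bystanders are in their old places. I'm handing the job in.

Run:
```python
from rig import r
print(r.sign_off()); print(r.sense()['clock'])
```

```text
the job is handed in; nothing more can be done
None
the job is handed in; nothing more can be done
```

The plate lies flat in the orange stand with an end in each saddle, and I have handed the job in at about 22 s of the 64 s allowed. The interface gives no verdict, so this rests on my own checks.

**What I did:** I pushed the plate from behind with shut fingers until about 44 mm stuck out beyond the jig. I gripped that end, lifted it level with its centre at about 119 mm, and laid it on the bench. After letting go, I took it across its middle and lowered it into the stand.

**Last checks, after letting go (wrist camera):**

| Check | Measured | Judged against |
|---|---|---|
| Plate centre (x, y) | (565.7, 174.0) mm | stand (565.3, 173.5) mm, so within about 1 mm |
| Angle to the stand's length | about 0.004 rad | limit 0.1 rad |
| Slope of the plate | 0.000 | limit 0.05 rad |
| Top of the plate | 33.2 mm | 34 mm expected; this camera reads about 0.8 mm low (saddle floor 27.2 instead of 28) |

- **Other checks:** The gripper was open and about 150 mm above the seat. The side view shows both ends inside the saddles. In the top view, the bystanders I could see are where they were at the start; the arm hid the marker there, but the wrist view shows it lying undisturbed.
- **Disagreements:** Estimates of the stand's centre differed by up to about 3 mm between cameras. I used the wrist camera, which also measured the plate.
- **Releases:** I let go about 2 mm above the bench and, by my estimate, just above the saddle floors, so the plate dropped that small distance each time.

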